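# Load an amplifier module on the pins of its test jig

### The arm

A 7-joint arm with a two-finger parallel gripper is mounted at the origin on the work surface. World frame = base frame: x ahead of the robot, y to its left, z up, the work surface at z = 0. Lengths are in m, angles in rad, forces in N, time in s.
With the tool pointing down it reaches from about 0.4 to 0.85 m from the base axis. Payload 4.5 kg.
Tool frame: the origin (TCP) lies at the centre of the arm's flange, where the gripper is bolted on; the fingertips stand nose_length ahead of it and the grasp point (between the pads) lies 147 mm ahead of it (nose_length is the distance from the TCP to the fingertips, in m); z points along the fingers, y is the line along which they close (so a half turn about z gives the same grasp; the last joint's range is limited). The gripper opens to 88 mm and grips with 3 to 60 N. Pads are 18 mm wide; open, the fingers measure 123 mm over their backs; the gripper's body (75 mm by 187 mm) begins 45 mm behind the grasp point.
Start: joints at [-1.248, 0.689, -0.195, 1.565, 0.157, 0.902, -0.215], TCP at [0.178, 0.599, 0.405] pointing down, gripper open.
Joint ranges: [-3.01, 3.01], [-0.46, 2.08], [-1.47, 1.51], [0.13, 2.56], [-1, 4.14], [0.04, 2.09], [-2.66, 2.66]. Speed limits (rad/s): [2.57, 2.57, 3.14, 3.14, 3.14, 3.14, 3.14].

### API

Orientations are given as a unit quaternion [x, y, z, w].
In Python, from plant import * gives the robot as it stands.
- The arm moves only by the tool play_rows, never from a script. Its argument "rows" is a list that holds one entry, the list of rows, each a list of 6 numbers: the shift along the tool's x, y, z normalised to -1 to 1, where 1 is 0.5 m, then the turn, a rotation vector about the tool's x, y, z normalised to -1 to 1, where 1 is 0.5 rad. A call has 1 to 20 rows; each row is the pose to reach, as a shift and turn from the pose commanded when the call began, along the tool's axes at that moment; what a row does not reach only later rows make up. A row lasts 1/12 s, in which the tool goes at most 41.7 mm and 7.16 degrees, less where a joint would pass 70% of its speed; a pose out of reach is approached as far as the arm can. A call with a number of a shift or a turn outside -1 to 1 is refused whole. A call with a gripper value outside its range is refused whole. "claw" is the closure, from 0 (fully open) to 1 (shut), set as the call begins (left out, the last holds). The fingers move at their own pace and stop on an object; "squeeze" is the grip in N (left out, the last holds). Time passes only in rows, so rows that repeat a pose let the fingers close. It gives the time, the measured TCP pose, the force, the opening and the grip force at its end, in the units of the state.
- get_state(): the state, without advancing time (a new reading comes with each control period).
- snapshot(name): name is "side" or "top" or "wrist"; returns a dict with "pixels" (480x640x3 uint8, blue, green, red), "camera_matrix" (3x3 intrinsics, pixels), "world_to_cam" (4x4, takes a point from world to camera coordinates); the wrist camera has in their place "mount" (4x4, takes a point from camera to tool coordinates, whose origin is the TCP and whose axes are the flange's). Camera axes: x right, y down, z forward; pixel columns grow to the right and rows downward; lengths in m; the calibration is good to about 2 mm. A picture is of the moment at which its call begins: read the wrist's pose just before it. There is no depth.
- finish_job(): hands the job in; it is judged then, once.
The state is a dict: "clock": time; "q": joint angles; "qd": joint speeds; "joint_torque": joint torques, N m; "tool_pos": TCP position; "eef_rot": TCP orientation; "contact_force": force on the tool from outside, world axes, zero at the start; "moment": the same for the moment, N m; "opening": opening from 0.0 (shut) to 1.0 (fully open); "finger_force": force on a finger pad.
Only numpy, scipy, OpenCV 4.12 (cv2) and the standard library are available. Lean on these libraries where they do the work, as an engineer would, in place of code of your own. Each camera call takes 0.05 s, during which the arm holds its last target. There are 200 camera calls.

### The job

Pull the long amplifier module, the one with two round holes, out of the guides of its board holder by the end that sticks out, lay it down flat on the work mat and let go of it. Then take it again by the middle of its long sides, where the test jig leaves room for fingers, and lower it onto the jig's two locating pins, gold contact end towards the jig's coax block, until it lies fully home and flat on the seat. Do not drop it, and leave the short module and the other loose things on the bench where they are.

Things in the scene. Friction and masses are not known exactly. Their poses are not given: they have to be found in the camera images.
- long_module_center (a point): The long module, to be moved: aluminium plate 160 (x) x 62 (y) x 8 mm, 0.28 kg, on top a green board and one perforated steel cover (92 x 46 mm), 13.6 mm high in all; the plate's long edges are bare. Point: the plate's centre, half-way up its 8 mm. +x points to its end with gold contact pads, z up. It starts level in either of two equal board holders, gold end at the back.
- long_module_plain_end (a point): Middle of the plain end of the long module, half-way up the plate: 80 mm along -x from its centre. At the start this end sticks out 66 mm in front of its holder's guides. The module is pulled along its own -x; after 94 mm it is free of them.
- long_module_contact_hole (a point): Centre of the 11 mm round through hole at the gold contact end of the long module, on its underside: 66 mm along +x from the module's centre, on its centre line. Same axes as the module.
- long_module_plain_hole (a point): Centre of the 11 mm round through hole at the plain end of the long module, on its underside: 66 mm along -x and 15 mm along +y from the module's centre, so that the module fits the jig one way round only.
- short_module_center (a point): The other module, in the other holder, to be left alone: plate 118 x 62 x 8 mm without holes, with one small plain steel can and bare parts on its board, sticking out only 24 mm in front of the guides. This point is the centre of its plate.
- long_holder: Holder of the long module, fixed: foot 100 (x) x 86 (y) mm and two black slotted guides, 94 mm long, that hold the module's long edges with 2 mm of play each side: underside 30 mm above the bench, lips over the edges up to 44.5 mm, so a module leaves only lengthwise by the open front (-x). Origin: centre of the foot's underside.
- short_holder: An equal holder beside it, with the short module in it. Which of the two stands nearer the robot varies.
- mat: Silicone work mat, fixed, 400 (x) x 580 (y) mm, flat, 3 mm thick. Origin at the centre of its underside, on the bench. Its free part, between the holders and the jig, is where the module is laid down.
- jig_seat (a point): Test jig, fixed: finned heat sink 226 x 110 mm, deck 34 mm above the bench, on it a flat seat 150 x 48 mm whose top is 40 mm above the bench. Point: middle of the seat's top, where the middle of the module's underside belongs. +x points along the jig to its aluminium coax block (26 mm above the deck, 20 mm beyond the module's end); the module's x must point the same way.
- jig: The same jig; origin at the bench, 40 mm below the seat's middle. Four black guide blocks flank the module's corners, 7 mm higher than the seat, 42 to 78 mm either way of the middle along x and 34 to 46 mm off the centre line, so fingers find room only at the middle of the long sides.
- jig_contact_pin (a point): Foot (at seat height) of the fixed upright steel pin for the hole at the gold contact end: 8 mm diameter, 17 mm tall, its top 7 mm tapered to a 3 mm tip. 66 mm along +x from the middle of the seat.
- jig_plain_pin (a point): Foot (at seat height) of the other, equal pin: 66 mm along -x and 15 mm along +y from the middle of the seat.
- microphone: Loose black hand microphone, 92 x 56 x 26 mm, lying at the edge of the mat nearest the robot. Origin at the centre of its underside.
- screwdriver: Loose screwdriver, 180 mm long, lying on the mat between holders and jig. Origin on its underside.
- solder_spool: Loose spool of solder wire, 60 mm diameter, 42 mm tall, standing on the bench beyond the mat. Origin at the centre of its underside.
- flux_jar: Loose jar, 48 mm diameter, 55 mm tall, on the bench beyond the mat. Origin at the centre of its underside.
- mouse: Loose computer mouse, 104 x 60 x 34 mm, on the bench to the right of the mat. Origin at the centre of its underside.
- brush: Loose brush, 160 mm long, lying on the bench to the right of the mat. Origin on its underside.
Mind the look-alikes: they are no part of the job. What is shaped like the part that bears long_module_center but pink is not meant.

How it is judged:
By the outcome, as a careful person would: the job done as asked, in the order asked, and still so for the second after the job is handed in, with the robot touching nothing.
It also fails if it takes over 45 s, if anything falls off the work surface, if the arm or the gripper's body presses on something with over 40 N, if the wrist force passes 120 N, or if a joint passes its speed limit or range.

## Working session

There is one attempt and no reset: what is moved stays moved. The work goes in short steps, Python scripts to look and compute and a tool call to move; the robot and the scene stay as the last step left them, time stands still between calls to the robot, and variables do not carry over. Pictures are saved under pics/ and viewed, at most 10 in all, crops included, and the job is handed in when it is done.

Besides the shell and the picture viewer there is one more tool, called after "Call:" by a JSON object that holds its "fn" and its "kwargs". play_rows: Moves the arm, as the interface text tells. Its arguments: {"type":"object","properties":{"rows":{"type":"array"},"claw":{"type":"number"},"squeeze":{"type":"number"}},"required":["rows"]}

```bash
ls; mkdir -p pics
python3 - <<'E'
from plant import *
import cv2,pickle
s=get_state();print(s)
d={}
for n in("top","side"):
    r=snapshot(n);d[n]=r;cv2.imwrite(f"pics/{n}0.png",r["pixels"]);print(n,r["camera_matrix"],r["world_to_cam"])
pickle.dump(d,open("cams.pkl","wb"))
E
```

```text
pics
{'clock': 0.0, 'q': array([-1.24819704,  0.6899945 , -0.19449796,  1.5663383 ,  0.15727222,
        0.90249186, -0.21512218]), 'qd': array([ 8.82302024e-04, -2.44477665e-03,  8.09455585e-05, -3.52211989e-04,
        1.86182650e-03, -2.46508276e-03, -9.38102539e-04]), 'joint_torque': array([ 2.83089694e-04, -5.27558541e+01, -1.26645729e+00, -1.53425074e+01,
       -5.25872782e-02,  6.79732490e-03,  1.80926927e-04]), 'tool_pos': array([0.1779379 , 0.59879488, 0.4039043 ]), 'eef_rot': array([ 1.43882492e-01,  9.89594350e-01, -9.19383969e-04, -7.28649767e-05]), 'contact_force': array([-0.7233317 ,  0.90418254,  0.70061178]), 'moment': array([0.01280599, 0.01331768, 0.02714718]), 'finger_force': 0.0, 'opening': 0.9999831667084425}
top [[525.45535744   0.         316.24135765]
 [  0.         525.45535744 240.79187902]
 [  0.           0.           1.        ]] [[-0.02871979 -0.99958502 -0.00222778 -0.00487396]
 [-0.99229528  0.02877892 -0.12050662  0.56424579]
 [ 0.12052072 -0.00125031 -0.99271002  1.20989936]
 [ 0.          0.          0.          1.        ]]
side [[478.19101197   0.         319.4866594 ]
 [  0.         478.19101197 237.18705462]
 [  0.           0.           1.        ]] [[ 0.84735694 -0.53077001 -0.01641416 -0.48644724]
 [-0.34372599 -0.5246617  -0.77883409  0.24385795]
 [ 0.4047699   0.66559244 -0.62701517  1.27693536]
 [ 0.          0.          0.          1.        ]]
```

View pics/top0.png

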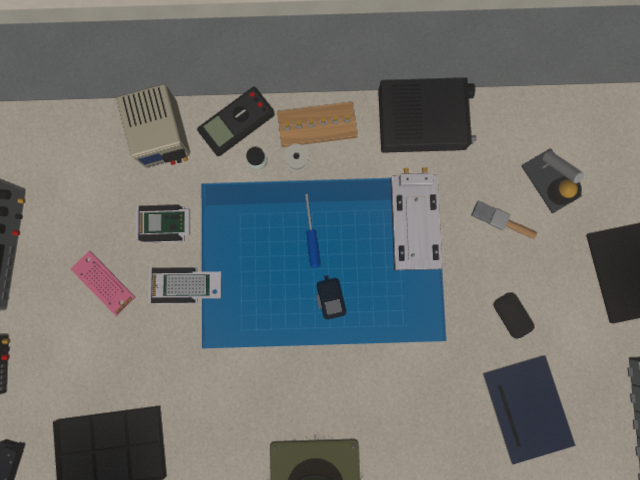

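View pics/side0.png

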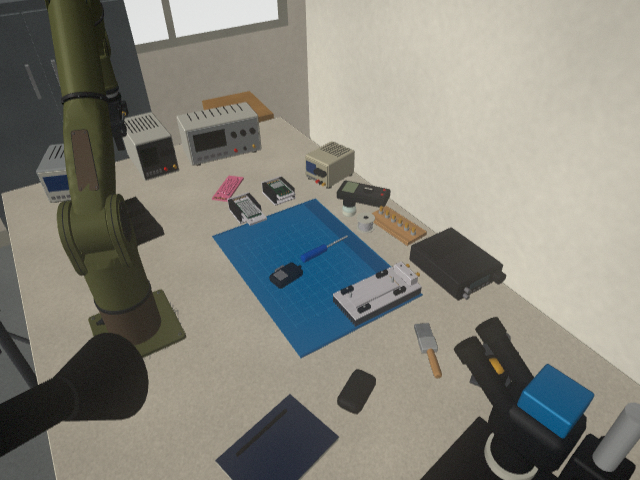

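Long-module candidates in the top view: (185,286) has a perforated cover and protrudes far, and it has a hole at its right end. (165,223) has a small can and protrudes little, so it is the short module. (102,283) is the pink look-alike. (185,286) fits, and I'll confirm it in an enlarged crop.

Run:
```python
import cv2,pickle,numpy as np
d=pickle.load(open("cams.pkl","rb"));p=d["top"]["pixels"]
a=cv2.resize(p[195:315,130:240],None,fx=5,fy=5,interpolation=cv2.INTER_CUBIC)
b=cv2.resize(p[160:280,385:445],None,fx=5,fy=5,interpolation=cv2.INTER_CUBIC)[:, :245]
cv2.imwrite("pics/crop1.png",np.hstack([a,b]))
```

```text
(no output)
```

View pics/crop1.png

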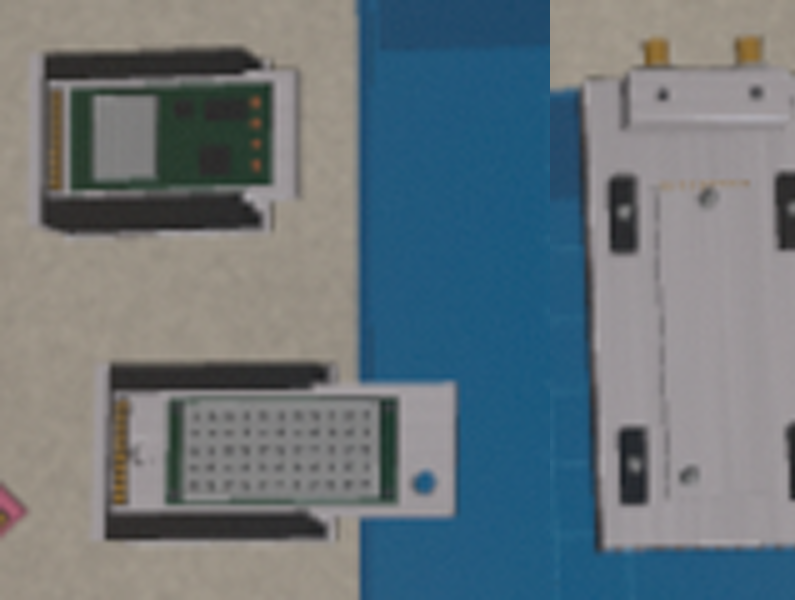

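The crop confirms it: (185,286) has a perforated cover, a round hole at (214.8,291.6) and its plain end at u≈221. The jig pins show at about (416.6,199.6) and (412.6,255), with the coax block at the top.

```bash
cat > h.py <<'E'
import numpy as np,pickle,cv2
from scipy.spatial.transform import Rotation as Ro
def topcam():
    t=pickle.load(open("cams.pkl","rb"))["top"];return t["camera_matrix"],t["world_to_cam"]
def back(uv,z,K,T):
    R,t=T[:3,:3],T[:3,3];c=-R.T@t
    d=R.T@np.linalg.inv(K)@[uv[0],uv[1],1];return c+d*(z-c[2])/d[2]
def wristT(s,mount):
    M=np.eye(4);M[:3,:3]=Ro.from_quat(s["eef_rot"]).as_matrix();M[:3,3]=s["tool_pos"];return np.linalg.inv(M@mount)
def move(s,pos,yaw):  # tool down, closing axis (tool y) at world angle yaw deg; returns normalized row from measured pose
    R=Ro.from_quat(s["eef_rot"]).as_matrix();c,n=np.cos(np.radians(yaw)),np.sin(np.radians(yaw))
    y=np.array([c,n,0]);z=np.array([0,0,-1.]);G=np.c_[np.cross(y,z),y,z]
    return np.r_[R.T@(np.array(pos)-s["tool_pos"])/.5,Ro.from_matrix(R.T@G).as_rotvec()/.5].round(4)
E
python3 - <<'E'
from h import *
import plant;print([ (n,getattr(plant,n)) for n in dir(plant) if 'nose' in n.lower()])
from plant import *
K,T=topcam()
c1=lambda a,b:(130+(a+.5)/5-.5,195+(b+.5)/5-.5); c2=lambda a,b:(385+(a-550+.5)/5-.5,160+(b+.5)/5-.5)
f=lambda p,z:print(back(p,z,K,T).round(4))
for p in[(456,383),(456,517),(335,383),(335,517)]:f(c1(*p),.038)
print("hole");f(c1(424,483),.038);print("holderfoot back");f(c1(95,535),0.0);f(c1(30,230),0)
print("pins tip/foot");
for p in[(708,198),(688,475)]:f(c2(*p),.057);f(c2(*p),.04)
print("deck");
for p in[(583,78),(600,548)]:f(c2(*p),.034)
f((441,269),.034)
print("screwdriver");f((309,195),.01);f((312,266),.01);f((319,265),.01);print("mic");f((317,285),.02);f((327,277),.02)
print("mat");f((202,184),.003);f((202,348),.003)
w=snapshot("wrist");print(w["mount"],w["camera_matrix"])
E
```

```text
[('nose_length', 0.166)]
[0.4981 0.2046 0.038 ]
[0.4356 0.205  0.038 ]
[0.4997 0.2613 0.038 ]
[0.4372 0.2614 0.038 ]
hole
[0.4518 0.2198 0.038 ]
holderfoot back
[0.4327 0.3853 0.    ]
[0.5812 0.4184 0.    ]
pins tip/foot
[ 0.6525 -0.2583  0.057 ]
[ 0.6559 -0.2616  0.04  ]
[ 0.5225 -0.2423  0.057 ]
[ 0.524  -0.2454  0.04  ]
deck
[ 0.7174 -0.2058  0.034 ]
[ 0.4913 -0.2034  0.034 ]
[ 0.4886 -0.3124  0.034 ]
screwdriver
[ 0.6798 -0.0068  0.01  ]
[ 0.5062 -0.0093  0.01  ]
[ 0.5081 -0.0261  0.01  ]
mic
[ 0.46   -0.0199  0.02  ]
[ 0.4783 -0.0442  0.02  ]
mat
[0.7165 0.2558 0.003 ]
[0.3197 0.2568 0.003 ]
[[-9.41887787e-06 -9.52299223e-01 -3.05165839e-01  7.80308542e-02]
 [ 9.99999745e-01  2.08942785e-04 -6.82890745e-04 -2.09609639e-04]
 [ 7.14078526e-04 -3.05165768e-01  9.52298978e-01  2.11257134e-02]
 [ 0.00000000e+00  0.00000000e+00  0.00000000e+00  1.00000000e+00]] [[355.31917357   0.         320.36182314]
 [  0.         355.31917357 241.92165306]
 [  0.           0.           1.        ]]
```

Run:
```python
from h import *
from plant import *
s=get_state();print(move(s,[.467,.251,.34],0))
```

```text
[-7.5230e-01 -5.0220e-01  1.2900e-01 -2.2000e-03  1.9000e-03  2.5641e+00]
```

Call:
{"fn": "play_rows", "kwargs": {"rows": [[[-0.752,-0.502,0.129,-0.002,0.002,1],[-0.752,-0.502,0.129,-0.002,0.002,1],[-0.752,-0.502,0.129,-0.002,0.002,1],[-0.752,-0.502,0.129,-0.002,0.002,1],[-0.752,-0.502,0.129,-0.002,0.002,1],[-0.752,-0.502,0.129,-0.002,0.002,1],[-0.752,-0.502,0.129,-0.002,0.002,1],[-0.752,-0.502,0.129,-0.002,0.002,1],[-0.752,-0.502,0.129,-0.002,0.002,1],[-0.752,-0.502,0.129,-0.002,0.002,1],[-0.752,-0.502,0.129,-0.002,0.002,1],[-0.752,-0.502,0.129,-0.002,0.002,1]]], "claw": 0}}

```text
clock: 1.15
tool_pos: [0.4722, 0.2426, 0.3391]
eef_rot: [0.391, 0.92, -0.002, 0.002]
contact_force: [-0.0, -0.8, -0.9]
opening: 1.0
finger_force: 0.0
```

Call:
{"fn": "play_rows", "kwargs": {"rows": [[[0,0,0,0,0,1],[0,0,0,0,0,1],[0,0,0,0,0,1],[0,0,0,0,0,1]]]}}

```text
clock: 1.48
tool_pos: [0.4668, 0.2515, 0.3401]
eef_rot: [0.603, 0.798, 0.0, -0.001]
contact_force: [0.3, 0.2, -0.1]
opening: 0.999
finger_force: 0.0
```

Call:
{"fn": "play_rows", "kwargs": {"rows": [[[0,0,0,0,0,0.564],[0,0,0,0,0,0.564],[0,0,0,0,0,0.564],[0,0,0,0,0,0.564],[0,0,0,0,0,0.564]]]}}

```text
clock: 1.9
tool_pos: [0.4668, 0.2517, 0.3401]
eef_rot: [0.706, 0.708, 0.0, -0.001]
contact_force: [-0.5, 0.8, -0.1]
opening: 0.999
finger_force: 0.0
```

Run:
```python
from h import *
from plant import *
s=get_state();print(s["clock"],s["tool_pos"],s["eef_rot"],s["q"]);w=snapshot("wrist");pickle.dump((s,w),open("w1.pkl","wb"))
cv2.imwrite("pics/w1.png",w["pixels"])
```

```text
1.9 [0.46675065 0.25169464 0.34013789] [ 7.05939677e-01  7.08271634e-01  2.56135165e-04 -6.31635480e-04] [-0.64270302  0.66308514  0.10093375  1.925458   -0.11986032  0.5585348
 -0.45798884]
```

View pics/w1.png

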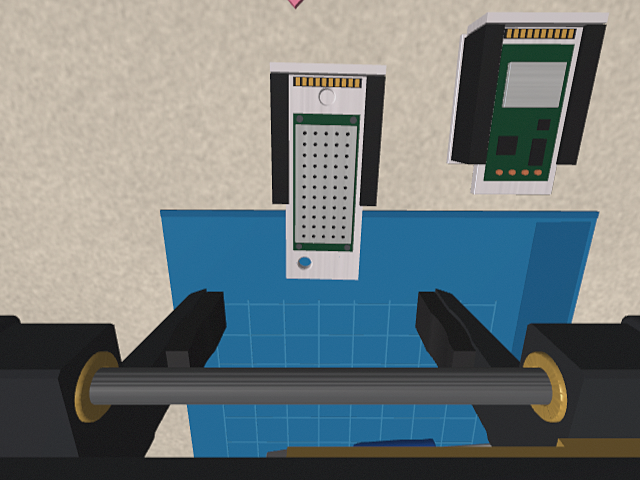

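The wrist view shows the long module with plain-end corners at (286.5,278) and (358,280), plain hole at (304.5,263) and contact hole at (327,97). The fingers are ready on either side.

Run:
```python
from h import *
s,w=pickle.load(open("w1.pkl","rb"));K=w["camera_matrix"];T=wristT(s,w["mount"])
P={}
for n,p in dict(c1=(286.5,278),c2=(358.5,280),ph=(304.5,263),ch=(327,97),e1=(289,205),e2=(362,207)).items():
    P[n]=back(p,.038,K,T);print(n,P[n].round(4))
v=P["ch"]-P["ph"];print(np.linalg.norm(v),np.degrees(np.arctan2(v[1],v[0]))-np.degrees(np.arctan2(-15,132)))
```

```text
c1 [0.4387 0.2079 0.038 ]
c2 [0.5006 0.2062 0.038 ]
ph [0.4543 0.2217 0.038 ]
ch [0.4722 0.3523 0.038 ]
e1 [0.4423 0.2716 0.038 ]
e2 [0.5011 0.2701 0.038 ]
0.13182194905945585 88.68789816862409
```

Run:
```python
from h import *
from plant import *
s=get_state();print(move(s,[.4699,.2525,.22],-1.5),move(s,[.4699,.2525,.1945],-1.5))
```

```text
[ 0.0015  0.0063  0.2403 -0.0012 -0.0028  0.0577] [ 0.0015  0.0064  0.2913 -0.0012 -0.0028  0.0577]
```

Call:
{"fn": "play_rows", "kwargs": {"rows": [[[0.0015,0.0063,0.12,-0.001,-0.003,0.058],[0.0015,0.0063,0.24,-0.001,-0.003,0.058],[0.0015,0.0063,0.24,-0.001,-0.003,0.058],[0.0015,0.0063,0.24,-0.001,-0.003,0.058],[0.0015,0.0063,0.265,-0.001,-0.003,0.058],[0.0015,0.0063,0.291,-0.001,-0.003,0.058],[0.0015,0.0063,0.291,-0.001,-0.003,0.058],[0.0015,0.0063,0.291,-0.001,-0.003,0.058],[0.0015,0.0063,0.291,-0.001,-0.003,0.058]]]}}

```text
clock: 2.7
tool_pos: [0.4707, 0.2527, 0.1966]
eef_rot: [0.717, 0.697, 0.002, 0.0]
contact_force: [0.0, 0.3, -0.6]
opening: 0.999
finger_force: 0.0
```

Call:
{"fn": "play_rows", "kwargs": {"rows": [[[0,0,0,0,0,0],[0,0,0,0,0,0],[0,0,0,0,0,0],[0,0,0,0,0,0],[0,0,0,0,0,0],[0,0,0,0,0,0],[0,0,0,0,0,0],[0,0,0,0,0,0]]], "claw": 1, "squeeze": 45}}

```text
clock: 3.37
tool_pos: [0.4698, 0.2524, 0.1949]
eef_rot: [0.717, 0.697, -0.0, -0.0]
contact_force: [-1.6, 0.4, 5.6]
opening: 0.698
finger_force: 45.0
```

Call:
{"fn": "play_rows", "kwargs": {"rows": [[[0,0,-0.003,0,0,0],[0,0,-0.003,0,0,0],[-0.01,0,-0.003,0,0,0],[-0.025,0,-0.003,0,0,0],[-0.045,0,-0.003,0,0,0],[-0.065,0,-0.003,0,0,0],[-0.085,0,-0.003,0,0,0],[-0.105,0,-0.003,0,0,0],[-0.125,0,-0.003,0,0,0],[-0.145,0,-0.003,0,0,0],[-0.165,0,-0.003,0,0,0],[-0.185,0,-0.003,0,0,0],[-0.205,0,-0.003,0,0,0],[-0.225,0,-0.003,0,0,0],[-0.245,0,-0.003,0,0,0],[-0.26,0,-0.003,0,0,0],[-0.27,0,-0.003,0,0,0],[-0.27,0,-0.003,0,0,0],[-0.27,0,-0.003,0,0,0]]]}}

```text
clock: 4.95
tool_pos: [0.4662, 0.1175, 0.1962]
eef_rot: [0.717, 0.697, 0.0, 0.0]
contact_force: [-0.7, 0.0, -3.7]
opening: 0.691
finger_force: 45.0
```

Run:
```python
from h import *
from plant import *
s=get_state();print(s["clock"],s["tool_pos"],s["contact_force"],s["moment"],s["opening"]);w=snapshot("wrist")
b=snapshot("side")
cv2.imwrite("pics/w2.png",np.hstack([cv2.resize(w["pixels"][:420],(400,262)),cv2.resize(b["pixels"][150:350,180:480],(393,262))]))
```

```text
4.95 [0.46621548 0.11748061 0.1962184 ] [-0.67012537  0.0174878  -3.68970219] [-0.21762353  0.08058359  0.00693689] 0.6911339674580745
```

View pics/w2.png

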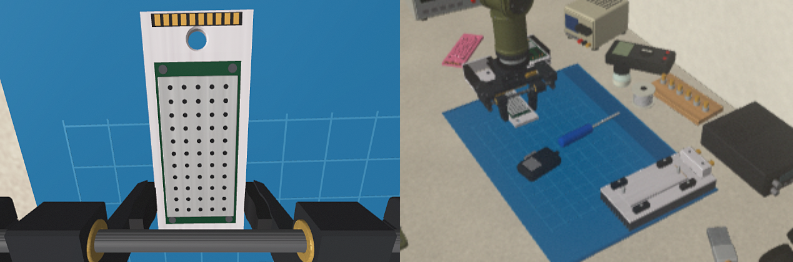

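Call:
{"fn": "play_rows", "kwargs": {"rows": [[[0,0,0.01,0,0,0],[0,0,0.022,0,0,0],[0,0,0.034,0,0,0],[0,0,0.042,0,-0.006,0],[0,0,0.047,0,-0.012,0],[0,0,0.049,0,-0.018,0],[0,0,0.051,0,-0.022,0],[0,0,0.053,0,-0.026,0],[0,0,0.053,0,-0.026,0],[0,0,0.053,0,-0.026,0]]]}}

```text
clock: 5.88
tool_pos: [0.4661, 0.1176, 0.1699]
eef_rot: [0.717, 0.697, -0.005, 0.005]
contact_force: [-0.2, 0.1, -2.4]
opening: 0.698
finger_force: 45.0
```

Call:
{"fn": "play_rows", "kwargs": {"rows": [[[0,0,0,0,0,0],[0,0,0,0,0,0],[0,0,0,0,0,0]]], "squeeze": 3}}

```text
clock: 6.13
tool_pos: [0.4661, 0.1176, 0.1699]
eef_rot: [0.717, 0.697, -0.004, 0.005]
contact_force: [0.0, 0.7, -3.0]
opening: 0.704
finger_force: 3.0
```

Call:
{"fn": "play_rows", "kwargs": {"rows": [[[0,0,0.001,0,0,0],[0,0,0.0016,0,0,0],[0,0,0.0016,0,0,0],[0,0,0.0016,0,0,0]]]}}

```text
clock: 6.47
tool_pos: [0.4661, 0.1175, 0.1695]
eef_rot: [0.717, 0.697, -0.004, 0.005]
contact_force: [-1.0, 0.4, 5.5]
opening: 0.704
finger_force: 7.0
```

Run:
```python
from h import *
from plant import *
s=get_state();print(s["tool_pos"],s["contact_force"],s["moment"],s["opening"]);w=snapshot("wrist")
T=wristT(s,w["mount"]);pickle.dump((s,w),open("w3.pkl","wb"))
cv2.imwrite("pics/w3.png",w["pixels"])
```

```text
[0.4661149  0.1175402  0.16947466] [-0.98221641  0.35020184  5.54515013] [0.16141944 0.38826764 0.02415901] 0.7035316363426662
```

View pics/w3.png

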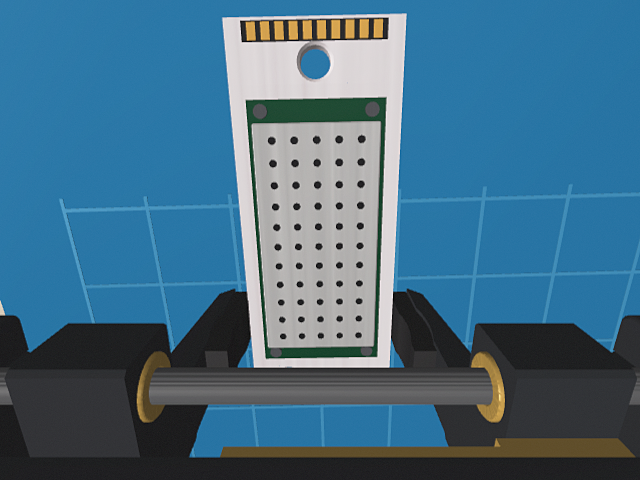

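The module is held just above the mat with the fingertips touching, and its gold end is at the top (hole at (314,62)). I'll release it here and look from above.

Call:
{"fn": "play_rows", "kwargs": {"rows": [[[0,0,0,0,0,0],[0,0,0,0,0,0],[0,0,0,0,0,0],[0,0,0,0,0,0],[0,0,-0.02,0,0,0],[0,0,-0.06,0,0.026,0],[0,0,-0.12,0,0.026,0],[0,0,-0.2,0,0.026,0],[0,0,-0.27,0,0.026,0],[0,0,-0.27,0,0.026,0],[0,0,-0.27,0,0.026,0],[0,0,-0.27,0,0.026,0]]], "claw": 0}}

```text
clock: 7.52
tool_pos: [0.4657, 0.1191, 0.3042]
eef_rot: [0.717, 0.697, -0.0, 0.0]
contact_force: [0.5, 0.7, 0.1]
opening: 0.999
finger_force: 0.0
```

Run:
```python
from h import *
from plant import *
s=get_state();print(s["tool_pos"],s["eef_rot"],s["contact_force"],s["opening"]);w=snapshot("wrist")
pickle.dump((s,w),open("w4.pkl","wb"))
cv2.imwrite("pics/w4.png",w["pixels"])
```

```text
[0.46571677 0.11908825 0.30415203] [ 7.17274565e-01  6.96790636e-01 -8.89310839e-05  4.53363520e-06] [0.52295824 0.66901091 0.08754402] 0.9988948706082941
```

View pics/w4.png

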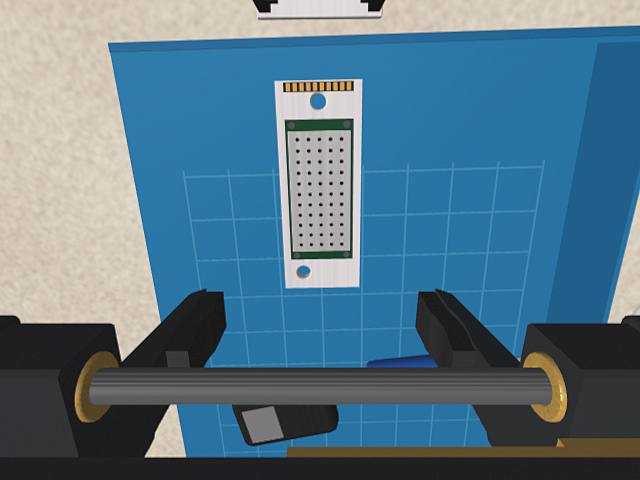

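The module lies flat on the mat with corners at (275,81), (362,80), (286,288) and (359,287), and holes at (318,101) and (303.5,271.5).

Run:
```python
from h import *
s,w=pickle.load(open("w4.pkl","rb"));K=w["camera_matrix"];T=wristT(s,w["mount"])
obj=np.array([[80,31],[80,-31],[-80,31],[-80,-31],[66,0],[-66,15]])/1e3
px=[(275,81),(362.3,79.7),(286,288),(359,287),(318,101.3),(303.5,271.5)]
W=np.array([back(p,.011,K,T) for p in px])[:,:2]
oc=obj-obj.mean(0);wc=W-W.mean(0)
a=np.arctan2((oc[:,0]*wc[:,1]-oc[:,1]*wc[:,0]).sum(),(oc*wc).sum());R=np.array([[np.cos(a),-np.sin(a)],[np.sin(a),np.cos(a)]])
c=W.mean(0)-R@obj.mean(0);print(c,np.degrees(a),"resid mm",((W-(obj@R.T+c))*1e3).round(1).tolist())
yaw=np.degrees(a)-90
print(move(s,[*c,.24],yaw),move(s,[*c,.1700],yaw))
```

```text
[0.46772485 0.14998191] 89.3991619049002 resid mm [[0.5, -0.4], [-0.2, -0.7], [0.6, 0.3], [-0.2, 0.1], [-0.6, -0.2], [-0.2, 1.0]]
[ 0.0619  0.0022  0.1283 -0.0002  0.0003 -0.037 ] [ 6.190e-02  2.300e-03  2.683e-01 -2.000e-04  3.000e-04 -3.700e-02]
```

Call:
{"fn": "play_rows", "kwargs": {"rows": [[[0.04,0.0023,0.02,0,0,-0.037],[0.062,0.0023,0.06,0,0,-0.037],[0.062,0.0023,0.12,0,0,-0.037],[0.062,0.0023,0.17,0,0,-0.037],[0.062,0.0023,0.21,0,0,-0.037],[0.062,0.0023,0.24,0,0,-0.037],[0.062,0.0023,0.26,0,0,-0.037],[0.062,0.0023,0.268,0,0,-0.037],[0.062,0.0023,0.268,0,0,-0.037],[0.062,0.0023,0.268,0,0,-0.037],[0.062,0.0023,0.268,0,0,-0.037]]]}}

```text
clock: 8.48
tool_pos: [0.4681, 0.1501, 0.1697]
eef_rot: [0.711, 0.703, -0.0, -0.0]
contact_force: [-0.5, 0.2, -0.9]
opening: 0.998
finger_force: 0.0
```

Call:
{"fn": "play_rows", "kwargs": {"rows": [[[0,0,0,0,0,0],[0,0,0,0,0,0],[0,0,0,0,0,0],[0,0,0,0,0,0],[0,0,0,0,0,0],[0,0,0,0,0,0],[0,0,0,0,0,0]]], "claw": 1, "squeeze": 45}}

```text
clock: 9.07
tool_pos: [0.4679, 0.1501, 0.1698]
eef_rot: [0.711, 0.703, -0.0, -0.0]
contact_force: [-0.8, 0.0, -0.3]
opening: 0.698
finger_force: 45.0
```

Call:
{"fn": "play_rows", "kwargs": {"rows": [[[0,0,-0.01,0,0,0],[0,0,-0.04,0,0,0],[0,0,-0.09,0,0,0],[0,0,-0.15,0,0,0],[0,0,-0.21,0,0,0],[0,0,-0.25,0,0,0],[0,0,-0.26,0,0,0],[0,0,-0.26,0,0,0],[0,0,-0.26,0,0,0]]]}}

```text
clock: 9.82
tool_pos: [0.4679, 0.1501, 0.2993]
eef_rot: [0.711, 0.703, -0.0, -0.0]
contact_force: [0.1, 0.5, -2.7]
opening: 0.694
finger_force: 45.0
```

Run:
```python
from h import *
from plant import *
s=get_state();print(s["clock"],s["tool_pos"],s["eef_rot"],s["contact_force"],s["moment"],s["opening"]);w=snapshot("wrist")
pickle.dump((s,w),open("w5.pkl","wb"))
K,T=topcam()
g=np.array([.60,-.25,.31]);yaw=s
print(move(s,[.59,-.25,.31],-90))
cv2.imwrite("pics/w5.png",w["pixels"])
```

```text
9.8167 [0.46790214 0.15010692 0.29933884] [ 7.10777176e-01  7.03417155e-01 -3.23196834e-04 -8.27610114e-05] [ 0.142674    0.52893394 -2.67011589] [-0.11240962  0.13118168  0.01631177] 0.6940152028134181
[-7.9760e-01  2.5250e-01 -2.1200e-02 -4.0000e-04  1.4000e-03  3.1208e+00]
```

View pics/w5.png

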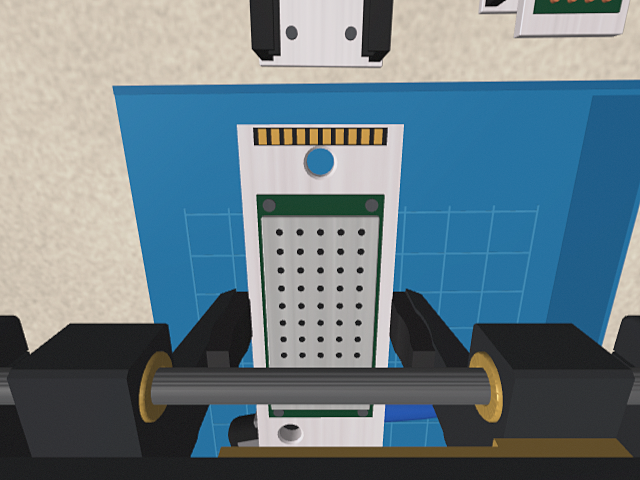

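The module is held by the middle of its long sides, with the contact hole at (319.5,161.5) and the plain hole at (290,433). Next I work out its pose in the tool and choose a viewpoint that shows the pins beside it.

Run:
```python
from h import *
s,w=pickle.load(open("w5.pkl","rb"));K=w["camera_matrix"];Ti=np.linalg.inv(w["mount"])
obj=np.array([[80,31],[80,-31],[66,0],[-66,15]])/1e3
px=[(237.3,125),(404.2,124.5),(319.5,161.5),(290,433)]
for z in(.157,.159,.161):
    W=np.array([back(p,z,K,Ti) for p in px])[:,:2]; W=np.c_[W[:,0],-W[:,1]]  # tool x, -tool y = module-like axes
    oc=obj-obj.mean(0);wc=W-W.mean(0)
    a=np.arctan2((oc[:,0]*wc[:,1]-oc[:,1]*wc[:,0]).sum(),(oc*wc).sum());R=np.array([[np.cos(a),-np.sin(a)],[np.sin(a),np.cos(a)]])
    c=W.mean(0)-R@obj.mean(0);print(z,c,np.degrees(a),((W-(obj@R.T+c))*1e3).round(1).tolist())
M=np.eye(4);M[:3,:3]=np.array([[1,0,0],[0,-1,0],[0,0,-1]]) # tool x=+X, y=-Y, z=-Z
for pos in[(.46,-.15,.31),(.48,-.14,.31),(.48,-.14,.35),(.46,-.36,.33)]:
    M[:3,3]=pos;T=np.linalg.inv(M@w["mount"])
    for P in[(.654,-.260,.057),(.523,-.244,.057),(.7,-.26,.06)]:
        q=T@[*P,1];q=K@q[:3];print(pos,(q[:2]/q[2]).round())
```

```text
0.157 [ 0.00095989 -0.00111967] -0.032764382682653165 [[-1.3, -0.8], [-1.1, 0.6], [-0.3, 0.4], [2.6, -0.3]]
0.159 [ 0.00040402 -0.00106459] -0.032764382682654095 [[-0.7, -0.4], [-0.5, 0.1], [0.1, 0.3], [1.1, -0.1]]
0.161 [-0.00015186 -0.00100951] -0.03276438268265216 [[-0.2, 0.0], [0.1, -0.4], [0.5, 0.3], [-0.4, 0.1]]
(0.46, -0.15, 0.31) [ 529. -104.]
(0.46, -0.15, 0.31) [467. 154.]
(0.46, -0.15, 0.31) [ 550. -229.]
(0.48, -0.14, 0.31) [541. -58.]
(0.48, -0.14, 0.31) [478. 185.]
(0.48, -0.14, 0.31) [ 562. -174.]
(0.48, -0.14, 0.35) [504. -27.]
(0.48, -0.14, 0.35) [456. 177.]
(0.48, -0.14, 0.35) [ 519. -120.]
(0.46, -0.36, 0.33) [145. -83.]
(0.46, -0.36, 0.33) [150. 152.]
(0.46, -0.36, 0.33) [ 129. -193.]
```

Run:
```python
from h import *
from plant import *
s=get_state();print(move(s,[.525,-.14,.35],-90))
```

```text
[-5.7900e-01  1.2040e-01 -1.0210e-01 -1.7000e-03  4.3000e-03  3.1209e+00]
```

Call:
{"fn": "play_rows", "kwargs": {"rows": [[[-0.03,0.01,-0.03,0,0,0.1],[-0.09,0.02,-0.07,0,0,0.3],[-0.15,0.035,-0.1,0,0,0.5],[-0.21,0.045,-0.102,0,0,0.7],[-0.27,0.06,-0.102,0,0,0.9],[-0.33,0.07,-0.102,0,0,1],[-0.39,0.082,-0.102,0,0,1],[-0.45,0.095,-0.102,0,0,1],[-0.51,0.107,-0.102,0,0,1],[-0.55,0.115,-0.102,0,0,1],[-0.579,0.12,-0.102,0,0,1],[-0.579,0.12,-0.102,0,0,1]]]}}

```text
clock: 10.87
tool_pos: [0.5247, -0.1442, 0.3491]
eef_rot: [0.864, 0.503, -0.002, 0.001]
contact_force: [0.6, -1.2, -3.1]
opening: 0.694
finger_force: 45.0
```

Call:
{"fn": "play_rows", "kwargs": {"rows": [[[0,0,0,0,0,0.2],[0,0,0,0,0,0.4],[0,0,0,0,0,0.6],[0,0,0,0,0,0.8],[0,0,0,0,0,1],[0,0,0,0,0,1]]]}}

```text
clock: 11.37
tool_pos: [0.5248, -0.1384, 0.3493]
eef_rot: [0.961, 0.276, -0.001, -0.001]
contact_force: [0.3, 0.4, -3.8]
opening: 0.699
finger_force: 45.0
```

Call:
{"fn": "play_rows", "kwargs": {"rows": [[[0,0,0,0,0,0.2],[0,0,0,0,0,0.4],[0,0,0,0,0,0.6],[0,0,0,0,0,0.8],[0,0,0,0,0,1],[0,0,0,0,0,1]]]}}

```text
clock: 11.87
tool_pos: [0.5249, -0.1388, 0.3497]
eef_rot: [1.0, 0.031, -0.001, -0.0]
contact_force: [-0.0, 0.0, -3.8]
opening: 0.696
finger_force: 45.0
```

Call:
{"fn": "play_rows", "kwargs": {"rows": [[[0,0,0,0,0,0.12],[0,0,0,0,0,0.12],[0,0,0,0,0,0.12],[0,0,0,0,0,0.12]]]}}

```text
clock: 12.2
tool_pos: [0.5251, -0.1396, 0.3506]
eef_rot: [1.0, 0.002, -0.0, -0.0]
contact_force: [-0.1, -0.1, -2.9]
opening: 0.691
finger_force: 45.0
```

Run:
```python
from h import *
from plant import *
s=get_state();print(s["clock"],s["tool_pos"],s["eef_rot"],s["contact_force"],s["opening"],s["q"]);w=snapshot("wrist")
pickle.dump((s,w),open("w6.pkl","wb"))
p=w["pixels"]
cv2.imwrite("pics/w6.png",cv2.resize(p[0:300,230:630],(800,600),interpolation=cv2.INTER_CUBIC))
```

```text
12.2 [ 0.52507177 -0.13963304  0.35059313] [ 9.99997999e-01  1.97039278e-03 -3.10720513e-04 -1.48656474e-04] [-0.05549094 -0.12725616 -2.94000622] 0.6910558808541513 [-0.07872773  0.70090412  0.43164037  1.88801868 -0.46062898  0.65258594
 -0.93136436]
```

View pics/w6.png

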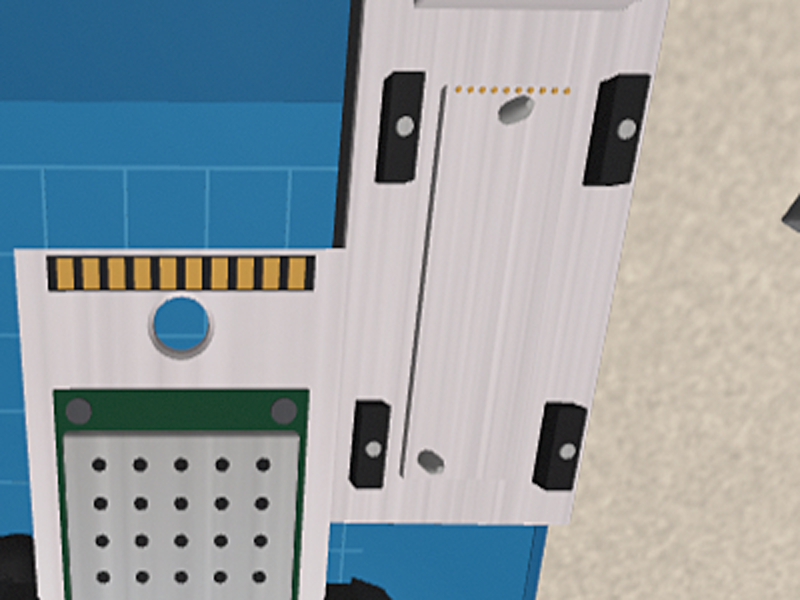

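The crop (2x, offset (230,0)) shows the block screws at (404.5,125.5), (627,129), (374,449) and (567.5,451.5). The contact pin runs from foot (507,117) to tip (530,101), and the plain pin from foot (428,457) to tip (439,468).

```bash
cat > jig.py <<'E'
from h import *
from scipy.optimize import least_squares
s,w=pickle.load(open("w6.pkl","rb"));K=w["camera_matrix"];T=wristT(s,w["mount"])
px=np.array([(404.5,125.5),(627,129),(374,449),(567.5,451.5),(507,117),(530,101),(428,457),(439,468)])/2+[229.75,-.25]
obj=np.array([[60,40,47],[60,-40,47],[-60,40,47],[-60,-40,47],[66,0,41],[66,0,56],[-66,15,41],[-66,15,56]])/1e3
def proj(p,o=obj):
    a=p[2];R=np.array([[np.cos(a),-np.sin(a),0],[np.sin(a),np.cos(a),0],[0,0,1]])
    W=o@R.T+[p[0],p[1],p[3] if len(p)>3 else 0];C=W@T[:3,:3].T+T[:3,3];q=C@K.T;return q[:,:2]/q[:,2:]
def fit(ix,p0):
    r=least_squares(lambda p:(proj(p,obj[ix])-px[ix]).ravel(),p0);return r.x,r.fun.reshape(-1,2).round(1)
if __name__=="__main__":
    for ix in(range(8),range(4),range(4,8)):
        for p0 in([.59,-.25,0],[.59,-.25,0,0]):
            x,r=fit(list(ix),p0);print(x.round(4),np.degrees(x[2]).round(2),r.tolist())
    print("hole in tool",back(((180.5)/2+229.75,325.5/2),.1605,K,np.linalg.inv(w["mount"])))
E
python3 jig.py
```

```text
[ 0.59   -0.2594 -0.0057] -0.33 [[-0.3, 0.2], [-0.5, -0.3], [-0.5, 0.0], [-0.1, -0.3], [1.6, -2.6], [-0.3, 1.2], [-0.3, 1.3], [0.3, 0.9]]
[ 0.59   -0.2599 -0.006  -0.0012] -0.35 [[-0.1, 0.5], [-0.7, -0.0], [-0.3, -0.4], [-0.3, -0.7], [1.6, -2.3], [-0.4, 1.6], [-0.3, 0.9], [0.4, 0.5]]
[ 0.5899 -0.2597 -0.0074] -0.43 [[0.2, 0.2], [0.0, -0.1], [-0.3, 0.0], [0.1, -0.2]]
[ 5.899e-01 -2.596e-01 -7.400e-03  1.000e-04] -0.43 [[0.2, 0.2], [0.0, -0.1], [-0.3, 0.0], [0.1, -0.1]]
[ 0.59   -0.2592 -0.0036] -0.21 [[1.1, -2.7], [-0.8, 1.1], [-0.5, 1.3], [0.2, 0.9]]
[ 0.5901 -0.2603 -0.0048 -0.0028] -0.27 [[1.1, -2.0], [-1.0, 1.8], [-0.3, 0.3], [0.3, -0.2]]
hole in tool [0.06763597 0.00051162 0.1605    ]
```

Run:
```python
from h import *
from plant import *
s=get_state();print(move(s,[.5896,-.2589,.30],-90.43),move(s,[.5896,-.2589,.235],-90.43))
```

```text
[ 0.1283  0.2387  0.1013 -0.0006  0.0006  0.0212] [ 0.1283  0.2388  0.2313 -0.0006  0.0006  0.0212]
```

Call:
{"fn": "play_rows", "kwargs": {"rows": [[[0.03,0.05,0,0,0,0.01],[0.06,0.11,0,0,0,0.02],[0.09,0.17,0.02,0,0,0.021],[0.12,0.22,0.05,0,0,0.021],[0.128,0.239,0.08,0,0,0.021],[0.128,0.239,0.101,0,0,0.021],[0.128,0.239,0.12,0,0,0.021],[0.128,0.239,0.15,0,0,0.021],[0.128,0.239,0.18,0,0,0.021],[0.128,0.239,0.21,0,0,0.021],[0.128,0.239,0.225,0,0,0.021],[0.128,0.239,0.231,0,0,0.021],[0.128,0.239,0.231,0,0,0.021],[0.128,0.239,0.231,0,0,0.021],[0.128,0.239,0.231,0,0,0.021],[0.128,0.239,0.231,0,0,0.021]]]}}

```text
clock: 13.58
tool_pos: [0.5895, -0.2596, 0.2364]
eef_rot: [1.0, -0.005, 0.001, 0.0]
contact_force: [0.6, 0.1, -3.0]
opening: 0.692
finger_force: 45.0
```

Run:
```python
from h import *
from plant import *
s=get_state();print(s["clock"],s["tool_pos"],s["eef_rot"],s["contact_force"],s["moment"],s["opening"])
print(move(s,[.5896,-.2589,.207],-90.43))
w=snapshot("wrist");p=w["pixels"];pickle.dump((s,w),open("w7.pkl","wb"))
cv2.imwrite("pics/w7.png",cv2.resize(p[40:340,180:500],(800,750),interpolation=cv2.INTER_CUBIC)[:600])
```

```text
13.5833 [ 0.58952404 -0.25956439  0.23642703] [ 9.99986893e-01 -5.03697999e-03  8.29478348e-04  3.93552405e-04] [ 0.56107209  0.14194683 -2.97918863] [-0.00635157  0.15122225 -0.02425455] 0.691808423574329
[ 0.     -0.0014  0.0589  0.0016 -0.0033 -0.0051]
```

Call:
{"fn": "play_rows", "kwargs": {"rows": [[[0,-0.0014,0.004,0.001,-0.003,-0.005],[0,-0.0014,0.01,0.001,-0.003,-0.005],[0,-0.0014,0.015,0.001,-0.003,-0.005],[0,-0.0014,0.02,0.001,-0.003,-0.005],[0,-0.0014,0.024,0.001,-0.003,-0.005],[0,-0.0014,0.028,0.001,-0.003,-0.005],[0,-0.0014,0.032,0.001,-0.003,-0.005],[0,-0.0014,0.032,0.001,-0.003,-0.005]]]}}

```text
clock: 14.3
tool_pos: [0.5891, -0.2586, 0.2189]
eef_rot: [1.0, -0.004, -0.001, -0.0]
contact_force: [0.1, -0.4, -3.6]
opening: 0.691
finger_force: 45.0
```

Call:
{"fn": "play_rows", "kwargs": {"rows": [[[0,0,0.004,0,0,0],[0,0,0.008,0,0,0],[0,0,0.012,0,0,0],[0,0,0.012,0,0,0]]]}}

```text
clock: 14.63
tool_pos: [0.5891, -0.2586, 0.213]
eef_rot: [1.0, -0.004, -0.001, -0.0]
contact_force: [0.2, -0.6, -3.5]
opening: 0.696
finger_force: 45.0
```

Call:
{"fn": "play_rows", "kwargs": {"rows": [[[0,0,0.003,0,0,0],[0,0,0.006,0,0,0],[0,0,0.008,0,0,0],[0,0,0.0095,0,0,0],[0,0,0.011,0,0,0],[0,0,0.011,0,0,0],[0,0,0.011,0,0,0]]]}}

```text
clock: 15.22
tool_pos: [0.5892, -0.2587, 0.2079]
eef_rot: [1.0, -0.004, -0.001, -0.0]
contact_force: [0.5, 0.8, -3.4]
opening: 0.701
finger_force: 45.0
```

Call:
{"fn": "play_rows", "kwargs": {"rows": [[[0,0,0.001,0,0,0],[0,0,0.002,0,0,0],[0,0,0.003,0,0,0],[0,0,0.003,0,0,0],[0,0,0.003,0,0,0]]]}}

```text
clock: 15.63
tool_pos: [0.5892, -0.2587, 0.2069]
eef_rot: [1.0, -0.004, -0.001, -0.0]
contact_force: [-1.0, -0.0, 1.5]
opening: 0.693
finger_force: 45.0
```

Call:
{"fn": "play_rows", "kwargs": {"rows": [[[0,0,0.0006,0,0,0],[0,0,0.0006,0,0,0],[0,0,0.0006,0,0,0]]]}}

```text
clock: 15.88
tool_pos: [0.5892, -0.2588, 0.2069]
eef_rot: [1.0, -0.004, -0.0, -0.0]
contact_force: [-1.6, 0.9, 5.9]
opening: 0.699
finger_force: 45.0
```

Call:
{"fn": "play_rows", "kwargs": {"rows": [[[0,0,0,0,0,0],[0,0,0,0,0,0],[0,0,0,0,0,0]]], "squeeze": 3}}

```text
clock: 16.13
tool_pos: [0.5894, -0.2587, 0.2065]
eef_rot: [1.0, -0.004, -0.0, -0.0]
contact_force: [-1.2, 0.7, 4.5]
opening: 0.7
finger_force: 3.0
```

Call:
{"fn": "play_rows", "kwargs": {"rows": [[[0,0,0,0,0,0],[0,0,0,0,0,0],[0,0,0,0,0,0],[0,0,0,0,0,0],[0,0,0,0,0,0],[0,0,-0.01,0,0,0],[0,0,-0.04,0,0,0],[0,0,-0.1,0,0,0],[0,0,-0.17,0,0,0],[0,0,-0.24,0,0,0],[0,0,-0.3,0,0,0],[0,0,-0.3,0,0,0],[0,0,-0.3,0,0,0]]], "claw": 0}}

```text
clock: 17.22
tool_pos: [0.5898, -0.2592, 0.3586]
eef_rot: [1.0, -0.004, 0.001, 0.001]
contact_force: [-0.5, 0.0, -1.2]
opening: 0.999
finger_force: 0.0
```

Run:
```python
from h import *
from plant import *
s=get_state();print(s["clock"],s["tool_pos"],s["contact_force"],s["opening"])
w=snapshot("wrist");b=snapshot("side");pickle.dump((s,w),open("w8.pkl","wb"))
K=w["camera_matrix"];T=wristT(s,w["mount"])
for z in(.048,):
  for o in[(80,31),(80,-31),(-80,31),(-80,-31),(66,0),(-66,15)]:
    a=-.0074;P=[.5899+(o[0]*np.cos(a)-o[1]*np.sin(a))/1e3,-.2597+(o[0]*np.sin(a)+o[1]*np.cos(a))/1e3,z,1]
    q=K@(T@P)[:3];print(o,(q[:2]/q[2]).round(1))
A=cv2.resize(w["pixels"][:310,190:450],None,fx=1.9,fy=1.9,interpolation=cv2.INTER_CUBIC)
B=cv2.resize(b["pixels"][255:330,325:430],None,fx=2.8,fy=2.8,interpolation=cv2.INTER_CUBIC)
C=np.zeros((A.shape[0],A.shape[1]+B.shape[1],3),np.uint8);C[:,:A.shape[1]]=A;C[:B.shape[0],A.shape[1]:]=B
t=cv2.resize(snapshot("top")["pixels"][150:360,60:450],(294,158));C[300:458,A.shape[1]:]=t
cv2.imwrite("pics/w8.png",C);print(C.shape)
```

```text
17.2167 [ 0.58979484 -0.25918466  0.35855429] [-0.46329515  0.04859936 -1.21761333] 0.998999975202654
(80, 31) [279.6 129.5]
(80, -31) [359.4 129.5]
(-80, 31) [285.8 313.2]
(-80, -31) [353.6 313.2]
(66, 0) [319.5 148.1]
(-66, 15) [303.  299.4]
(589, 788, 3)
```

View pics/w8.png

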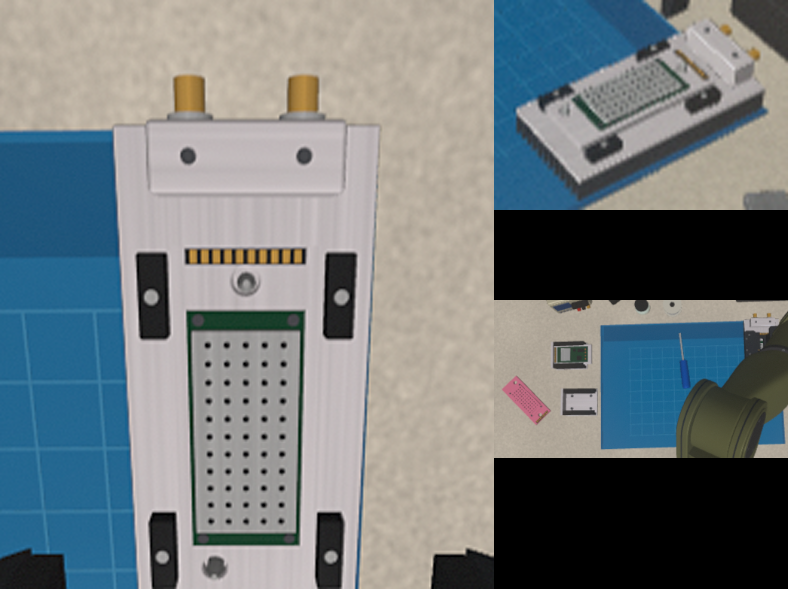

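The module sits between the four guide blocks with a pin showing in each hole, at crop (246,283) and (214,567). The gold end faces the coax block, the module is flat, and the robot is clear of it.

```bash
python3 -c "
from plant import *
print(finish_job())"
```

```text
the job is handed in; nothing more can be done
None
```

The long module was pulled from its holder, laid on the mat and released. I then took it again by the middle of its long sides and set it down fully on both jig pins, gold end towards the coax block, and handed the job in at about 17 s.

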